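# Index the reagent carousel by one hole

## Task

Press the orange spring plunger of the reagent carousel down with the fingertips to free the table, and turn the table by one hole, the direct way, so that the blue-topped dropper bottle comes under the read head. Then let the plunger spring fully up into that hole and move clear. Nothing is to be gripped or lifted: do not touch the bottles, and leave the film roll, the timer and the loose cap where they are.

Things in the scene. Friction and masses are not known exactly. Their poses are not given: they have to be found in the camera images.
- carousel: Fixed base of the rotary carousel; origin at the underside centre, on the vertical turning axis. Steel index ring 250 mm across, top at 28 mm, slots ('holes') 11 mm wide every 60 degrees. At its +x side, away from the robot, a post 145 mm from the axis carries the black read head, 30 mm wide, reaching inward to 52 mm from the axis, heights 125-156 mm. The base's position and yaw vary.
- turntable (a joint): Table angle, rad, 0 at the start, positive anticlockwise from above; holes 1.047 rad apart, stops at +-1.5. Aluminium disc 196 mm across, top at 37 mm, with six white cups (34 mm across, rims at 61 mm) on a circle of 66 mm radius, every 60 degrees. Locked while the plunger is up in a hole; free, it needs 1-2 N of push at the plunger and stays where it is left.
- plunger (a joint): How far the plunger is pressed down, m: 0 up, 0.014 at its bottom stop; spring force 3 N at first, 8 N at the bottom. Pressed 9 mm or more, its tooth is clear of the index ring and the table can turn. Let go between two holes, it rides under the ring at about 0.008 and springs up by itself on reaching a hole (within about 1 degree).
- pad (a point): Centre of the orange plunger pad's top; moves with plunger and table; 138 mm from the axis, height 74 mm when up; at the start on the robot's side, opposite the read head. Local x points to the axis, y along the turning direction, z up. Flat 36 mm (x) by 46 mm (y) between two upright ends, 6 mm thick, 15 mm high, to push against either way; open along x. A blue arm below, top at 47 mm.
- station (a point): Point below the read head where a bottle's bottom centre stands when its cup is at the reading station: 66 mm from the axis on the base's +x side, height 41 mm.
- bottle_blue: Dropper bottle with blue top, 25 mm across and 67 mm tall, loose in a cup; origin at its bottom centre (height 41 mm, so its top is at 108 mm). At the start it is one hole to the left or to the right of the station.
- bottle_white_a: Dropper bottle with white top, 25 mm across and 67 mm tall, loose in a cup; origin at its bottom centre. Not to be touched.
- bottle_white_b: Dropper bottle with white top, 25 mm across and 67 mm tall, loose in a cup; origin at its bottom centre. Not to be touched.
- bottle_white_c: Dropper bottle with white top, 25 mm across and 67 mm tall, loose in a cup; origin at its bottom centre. Not to be touched.
- film_roll: White roll of sealing film standing on end, 52 mm across, 50 mm tall, bystander to the left of the carousel; origin at its bottom centre.
- lab_timer: Small white timer 32 x 66 x 62 mm, standing, bystander behind the carousel on the left; origin at its bottom centre.
- purple_cap: Loose purple screw cap 35 mm across, 14 mm high, bystander at the left front; origin at its bottom centre.
Things that resemble listed ones, but are neither listed nor needed, are in the scene too. What is shaped like the bottle_blue but purple or yellow is not meant.

How it is judged:
On the way, in this order (a step that is already met when the one before it is completed fails the run):
1. the plunger is pressed clear of its hole by the fingers, the table not yet turned (value of joint plunger above 0.0085 m and contact force between the fingers and plunger above 1 N and horizontal distance between bottle_blue and station above 0.058 m), for 0.05 s.
2. the table is on its way between the holes, the blue-topped bottle coming nearer to the station (value of joint plunger above 0.006 m and horizontal distance between bottle_blue and station between 0.015 and 0.05 m).
At the end, for the whole second after the job is handed in: Blue-topped bottle within 6 mm (horizontally) of the station, plunger up to within 3 mm of its top (locked in the hole), table at rest; all four bottles upright in their cups (tilt under 0.2 rad, raised under 9 mm); film roll, timer and cap within 20 mm of where they stood (horizontal distance between bottle_blue and station below 0.006 m and value of joint plunger below 0.003 m and velocity of joint turntable between -0.05 and 0.05 rad/s and angle between each of bottle_blue, bottle_white_a, bottle_white_b, bottle_white_c's own z axis and vertical below 0.2 rad and z of each of bottle_blue, bottle_white_a, bottle_white_b, bottle_white_c in the frame of carousel below 0.05 m and distance of each of film_roll, lab_timer, purple_cap from where it was at the start of the episode below 0.02 m); the robot touches nothing.
It fails at once if the table is turned the wrong way (more than about 20 degrees) (horizontal distance between bottle_blue and station above 0.085 m).
It fails at once if the table is turned well past the next hole (over 1.25 rad) (value of joint turntable above 1.25 rad or value of joint turntable below -1.25 rad).
It fails at once if a bottle is touched by the robot (over 1 N) (contact force between any of the fingers, the arm and bottle_blue above 1 N or contact force between any of the fingers, the arm and bottle_white_a above 1 N or contact force between any of the fingers, the arm and bottle_white_b above 1 N or contact force between any of the fingers, the arm and bottle_white_c above 1 N).
It fails at once if a bottle is lifted by 20 mm or tipped by 0.4 rad (z of any of bottle_blue, bottle_white_a, bottle_white_b, bottle_white_c in the frame of carousel above 0.061 m or angle between any of bottle_blue, bottle_white_a, bottle_white_b, bottle_white_c's own z axis and vertical above 0.4 rad).
It fails at once if the film roll, the timer or the cap is moved by more than 20 mm or lifted (distance of any of film_roll, lab_timer, purple_cap from where it was at the start of the episode above 0.02 m).
It also fails if it takes over 40 s, if anything falls off the work surface, if the arm or the gripper's body presses on something with over 40 N, if the wrist force passes 120 N, or if a joint passes its speed limit or range.

## Robot

A 6-joint arm with a two-finger parallel gripper is mounted at the origin on a cart in front of the work surface, level with it; the furniture and walls round the work are solid. World frame = base frame: x ahead of the robot, y to its left, z up, the work surface at z = 0. Lengths are in m, angles in rad, forces in N, time in s.
With the tool pointing down it reaches from about 0.35 to 0.975 m from the base axis. Payload 4.9 kg.
Tool frame: the origin (TCP) lies at the very end of the fingers, on their centre line; the grasp point (between the pads) lies 19 mm behind it; z points along the fingers, x is the direction in which the jaws open and shut, and the axes are right-handed (so a half turn about z gives the same grasp; the last joint's range is limited). The gripper opens to 85 mm and grips with 20 to 120 N. Pads are 22 mm wide; open, the fingers measure 114 mm over their backs; the gripper's body (76 mm by 85 mm) begins 54 mm behind the grasp point. The pads swing forward as they close: fully open they stand 13 mm farther back than shut.
Start: joints at [1.112, 0.053, 1.613, -0, 1.476, -0.119], TCP at [0.208, 0.589, 0.231] pointing down, gripper open.
Joint ranges: [-3.01, 3.01], [-1.01, 2.22], [0.06, 2.58], [-1.02, 4.17], [0.09, 2.62], [-3.14, 3.14]. Speed limits (rad/s): [2.57, 2.57, 3.14, 3.14, 3.14, 3.14].

## Interface

Orientations are given as a unit quaternion [w, x, y, z].
In Python, from plant import * gives the robot as it stands.
- The arm moves only by the shell command python3 -m inch 'ROWS'. ROWS is text: rows parted by semicolons, each of 7 numbers parted by spaces: the shift along the tool's x, y, z in m, then the turn, a rotation vector about the tool's x, y, z in rad, then the closure, from 0 (fully open) to 1 (shut). A call has 1 to 10 rows; each row shifts and turns the commanded pose from where the row before left it, along the tool's axes as they then stand; what a row does not reach is not made up. A row lasts 1/12 s, in which the tool goes at most 41.7 mm and 7.16 degrees, less where a joint would pass 70% of its speed; a pose out of reach is approached as far as the arm can. A call with a gripper value outside its range is refused whole. The fingers move at their own pace and stop on an object; the grip force is fixed at half the most. Time passes only in rows, so rows that do not move let the fingers close. It gives the time, the measured TCP pose, the force and the opening at its end, in the units of the state.
- state(): the state, without advancing time (a new reading comes with each control period).
- grab_frame(name): name is "scene" or "top"; returns the picture (480x640x3 uint8, blue, green, red); there is no depth.
- camera_info(name): a dict with "vertical_fov" (degrees; the focal length in pixels is half the picture's height over the tangent of half this angle, whatever the lens; pixels are square), "cx", "cy" (the principal point, pixels), "origin" and "rotation" of the camera in the world. Camera axes: x right, y down, z forward; pixel columns grow to the right and rows downward; lengths in m; the calibration is good to about 2 mm. A picture is of the moment at which its call begins. camera_info takes no time and is no camera call.
- job_done(): hands the job in, once; it reports no verdict.
The state is a dict: "time": time; "joint_pos": joint angles; "joint_vel": joint speeds; "joint_efforts": joint torques, N m; "tool_pos": TCP position; "tool_rot": TCP orientation; "contact_force": force on the tool from outside, world axes, zero at the start; "ft_torque": the same for the moment, N m; "gripper_width": opening from 0.0 (shut) to 1.0 (fully open).
Only numpy, scipy, OpenCV 4.12 (cv2) and the standard library are available. Lean on these libraries where they do the work, as an engineer would, in place of code of your own. Each camera call takes 0.05 s, during which the arm holds its last target.

## Working session

There is one attempt and no reset: what is moved stays moved. The work goes in short steps, Python scripts to look and compute and a shell command to move; the robot and the scene stay as the last step left them, time stands still between calls to the robot, and variables do not carry over. Pictures are saved under pics/ and viewed, and the job is handed in when it is done.

```bash
ls; mkdir -p pics; python3 - <<'E'
from plant import *
import cv2
print(state())
for n in("scene","top"):
    print(n,camera_info(n)); cv2.imwrite(f"pics/{n}0.png",grab_frame(n))
E
```

```text
pics
{'time': 0.0, 'joint_pos': array([ 1.11198540e+00,  5.33581868e-02,  1.61428074e+00, -2.72985113e-05,
        1.47596480e+00, -1.19010926e-01]), 'joint_vel': array([-1.23994123e-04,  6.22044761e-04,  5.13072848e-05, -1.03447570e-03,
        8.16165757e-04, -2.46039549e-04]), 'joint_efforts': array([ 2.06565608e-03, -3.93680763e+01, -3.70181572e+01, -1.03229474e-04,
        6.96208430e-03, -1.53163404e-05]), 'tool_pos': array([0.20805343, 0.58870921, 0.2300701 ]), 'tool_rot': array([ 4.90923866e-04,  8.16484758e-01,  5.77366113e-01, -8.77658488e-04]), 'contact_force': array([-0.71433009,  0.34455539, -0.0045047 ]), 'ft_torque': array([-0.01571552, -0.02292623,  0.01326487]), 'gripper_width': 0.9938491777492231}
scene {'vertical_fov': 47.862450126213915, 'cx': 308.51837401899843, 'cy': 235.34178541579092, 'origin': array([ 0.19719708, -0.29938642,  0.58002601]), 'rotation': array([-0.42481217,  0.84896848, -0.27819922,  0.1462612 ])}
top {'vertical_fov': 46.425290596006384, 'cx': 319.6778624895975, 'cy': 241.57155473527766, 'origin': array([0.5243326 , 0.23726017, 0.93710198]), 'rotation': array([-0.02533024,  0.71378067, -0.69898532,  0.0359868 ])}
```

View pics/scene0.png

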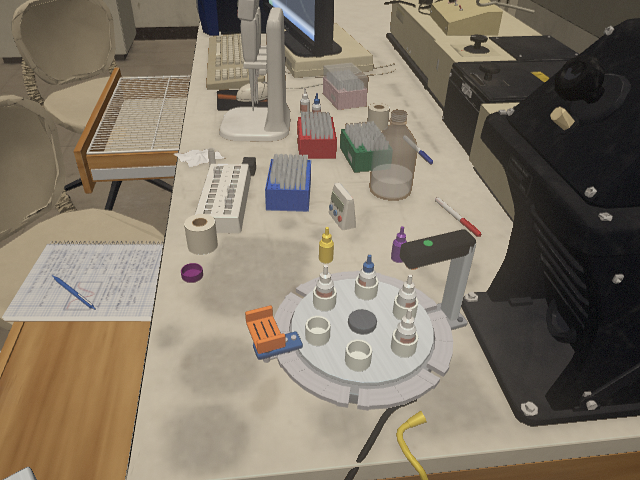

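View pics/top0.png

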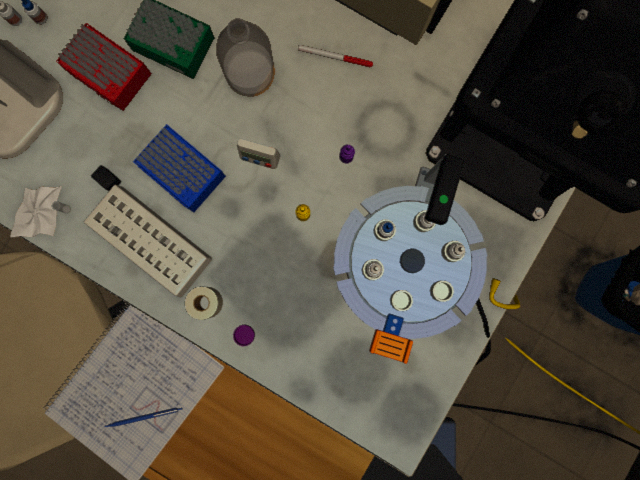

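The scene picture shows the carousel's orange pad at about (265,328), the blue-topped bottle at (368,278) and the read head at (440,247). In the top picture the axis is at (412,261), the pad at (391,346), the blue top at (385,229) and the head at (442,190).

Things that could be mistaken (top picture):
- **Blue bottle:** blue top in a cup at (385,229). Look-alikes are the yellow bottle (303,212), the purple bottle (347,153), white tops at (424,222), (455,251) and (373,269), and a far blue-topped bottle at (33,10) that is not on the carousel.
- **Plunger pad:** orange at (391,346). The yellow hook at (500,293) is not it.

I choose the blue top in the cup and the orange pad on the blue arm, and will check both in a crop.

```bash
cat > h.py <<'E'
from plant import *
import numpy as np, cv2
from scipy.spatial.transform import Rotation as R
def cam(n):
    c=camera_info(n); f=240/np.tan(np.radians(c["vertical_fov"])/2)
    q=c["rotation"]; return c,f,R.from_quat([q[1],q[2],q[3],q[0]]).as_matrix()
def px2w(n,u,v,z):
    c,f,M=cam(n); d=M@np.array([(u-c["cx"])/f,(v-c["cy"])/f,1]); o=c["origin"]
    return o+d*(z-o[2])/d[2]
def w2px(n,p):
    c,f,M=cam(n); q=M.T@(np.array(p)-c["origin"]); return np.array([c["cx"]+f*q[0]/q[2],c["cy"]+f*q[1]/q[2]])
E
python3 - <<'E'
from h import *
im=cv2.imread("pics/top0.png"); s=cv2.imread("pics/scene0.png")
cv2.imwrite("pics/topcrop.png",cv2.resize(im[150:400,300:520],None,fx=2.4,fy=2.4,interpolation=cv2.INTER_CUBIC))
cv2.imwrite("pics/scenecrop.png",cv2.resize(s[220:420,230:490],None,fx=3,fy=3,interpolation=cv2.INTER_CUBIC))
for nm,u,v,z in [("axis",412,261,.045),("pad",391,346,.074),("blue",385,229,.108),("head",442,190,.156)]:
    print(nm,px2w("top",u,v,z))
for nm,u,v,z in [("pad",265,328,.074),("axis",362,320,.045),("blue",368,258,.108)]:
    print(nm,px2w("scene",u,v,z))
for im,n in((im,"top"),(s,"scene")):
    hsv=cv2.cvtColor(im,cv2.COLOR_BGR2HSV); m=cv2.inRange(hsv,(3,150,120),(16,255,255))
    k,l,st,ce=cv2.connectedComponentsWithStats(m)
    for i in range(1,k):
        if st[i,4]>200: print(n,st[i],ce[i])
E
```

```text
axis [0.57405939 0.07628338 0.045     ]
pad [0.44188796 0.11288589 0.074     ]
blue [0.61751199 0.12834982 0.108     ]
head [0.66949832 0.05427866 0.156     ]
pad [0.44546099 0.11723769 0.074     ]
axis [0.57545743 0.07556331 0.045     ]
blue [0.61649563 0.11663108 0.108     ]
top [371 331  37  31 665] [388.87067669 345.40451128]
top [212 381 106  59 850] [266.24705882 407.74      ]
scene [ 74  68  44  84 330] [ 93.23333333 114.53333333]
scene [ 245  306   40   47 1088] [263.51194853 328.92371324]
```

View pics/topcrop.png

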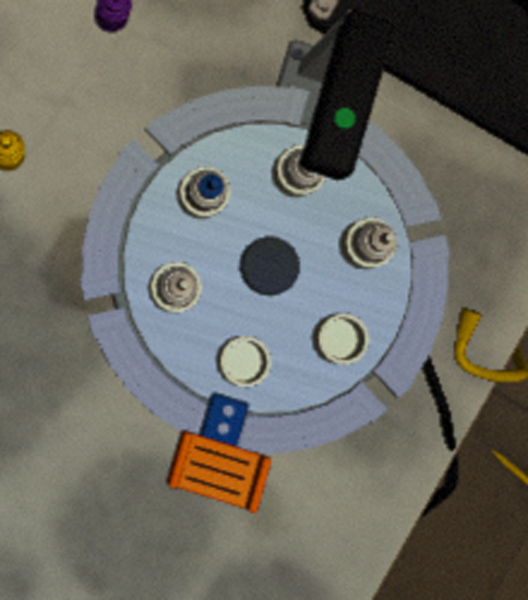

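View pics/scenecrop.png

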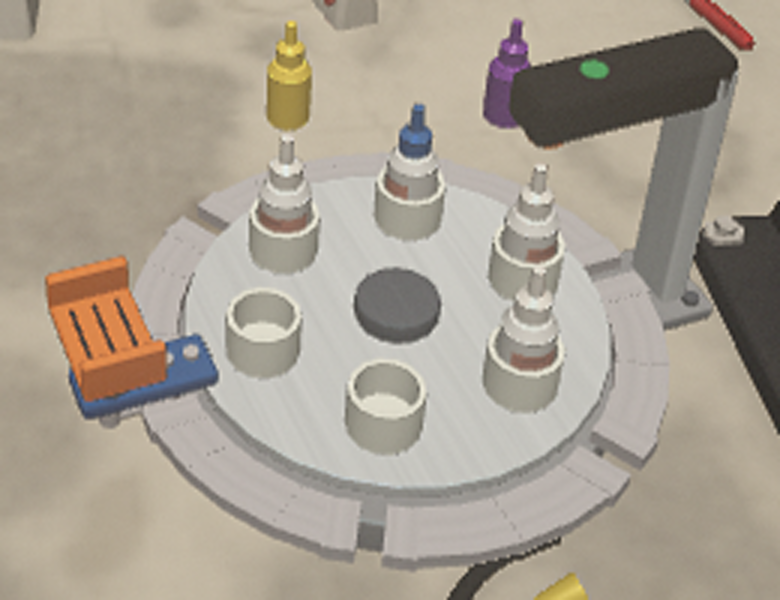

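```bash
python3 - <<'E'
from h import *
from scipy.optimize import least_squares
# order: empty front-left(nearest pad), then going as listed
T=np.array([(243,361),(175,288),(204,192),(298,171),(370,243),(341,339)])/2.4+[300,150]
S=np.array([(264,312),(284,220),(409,187),(525,236),(523,345),(386,383)])/3+[230,220]
def f(p,full=False,use="ts"):
    r=[]
    for k in range(6):
        a=p[2]+np.pi-k*np.pi/3
        w=[p[0]+.066*np.cos(a),p[1]+.066*np.sin(a),.061]
        if "t" in use: r.append(w2px("top",w)-T[k])
        if "s" in use: r.append(w2px("scene",w)-S[k])
    return np.array(r) if full else np.ravel(r)
for use in("ts","t","s"):
    s=least_squares(f,[.574,.076,-.28],args=(False,use)); p=s.x
    print(use,p,np.abs(s.fun).max(), np.round(f(p,True,use),1).tolist())
    if use=="ts": P=p
for g in (0,):
    a=P[2]+np.pi; w=[P[0]+.138*np.cos(a),P[1]+.138*np.sin(a),.074]; print("pad",w,w2px("top",w),w2px("scene",w))
    a=P[2]+np.pi-np.pi/3; print("end",[P[0]+.138*np.cos(a),P[1]+.138*np.sin(a),.074])
# pad walls top, z=.089 ; centre of the orange in scene
print(px2w("top",388.9,345.4,.08),px2w("scene",263.5,328.9,.078))
E
```

```text
ts [ 0.57449223  0.07599649 -0.27189967] 2.7093489835486366 [[1.2, 0.2], [-1.2, 0.1], [0.4, -0.2], [-1.1, -2.7], [-0.0, -0.3], [-0.8, -2.4], [1.3, -1.0], [-0.0, 1.4], [0.4, -0.6], [-0.0, -0.2], [1.2, -0.3], [-0.6, 0.8]]
t [ 0.57391055  0.07714663 -0.27851987] 0.7935047174845522 [[0.2, 0.5], [-0.4, -0.1], [-0.5, -0.1], [0.8, -0.5], [-0.3, 0.0], [0.3, 0.2]]
s [ 0.57469301  0.07499192 -0.26591922] 2.22923129774739 [[-0.5, 0.7], [-0.8, -2.2], [-0.5, -2.1], [0.5, 1.5], [0.8, 0.1], [0.3, 1.3]]
pad [np.float64(0.44156201598710276), np.float64(0.11305801677936939), 0.074] [390.88552672 346.2139794 ] [264.20773748 331.29120371]
end [np.float64(0.5401233506473178), np.float64(0.20964819904442725), 0.074]
[0.44330001 0.11694888 0.08      ] [0.44112756 0.11375462 0.078     ]
```

The crops confirm the choice. The blue top is in a cup one hole anticlockwise of the head, so the table must turn clockwise and the pad moves towards +y. The fit puts the axis at (0.574, 0.076), yaw about -0.275 and the pad at (0.4415, 0.114). Next I travel high with the gripper shutting.

```bash
python3 -m inch '-0.027 0.027 0 0 0 0 1;-0.027 0.027 0 0 0 0 1;-0.027 0.027 0 0 0 0 1;-0.027 0.027 0 0 0 0 1;-0.027 0.027 0 0 0 0 1;-0.027 0.027 0 0 0 0 1;-0.027 0.027 0 0 0 0 1;-0.027 0.027 0 0 0 0 1;-0.027 0.027 0 0 0 0 1;-0.027 0.027 0 0 0 0 1'
cat > g.py <<'E'
from h import *
import sys
A=np.array([.574,.0765]);Y=-.275
def go(th,z,r=.138,off=0):
    # th: table angle; target tool pos over pad, tool x tangential
    s=state(); q=s["tool_rot"]; M=R.from_quat([q[1],q[2],q[3],q[0]])
    a=Y+np.pi+th; p=np.array([A[0]+r*np.cos(a),A[1]+r*np.sin(a),z])+off*np.array([-np.sin(a),np.cos(a),0])
    x=[np.cos(Y+th+np.pi/2),np.sin(Y+th+np.pi/2),0]; zz=[0,0,-1]; D=np.c_[x,np.cross(zz,x),zz]
    print("t",s["time"],"pos",s["tool_pos"].round(4),"F",s["contact_force"].round(1),"w",round(s["gripper_width"],3))
    print("target",p.round(4),"d tool",M.inv().apply(p-s["tool_pos"]).round(4),"rot",(M.inv()*R.from_matrix(D)).as_rotvec().round(3))
    print("table angle of tool",np.degrees(np.arctan2(*(s["tool_pos"][:2]-A)[::-1])-Y-np.pi)%360-360, "r",np.linalg.norm(s["tool_pos"][:2]-A))
E
python3 -c "
from g import *
go(0,.12)"
```

```text
time: 0.93
tool_pos: [0.3729, 0.2429, 0.2309]
tool_rot: [-0.0, 0.816, 0.578, -0.0]
contact_force: [0.7, 0.0, 0.7]
gripper_width: -0.0
t 0.9333 pos [0.3729 0.2429 0.2309] F [0.7 0.  0.7] w -0.0
target [0.4412 0.114  0.12  ] d tool [-0.0989  0.1073  0.1109] rot [-0.     0.    -0.064]
table angle of tool -23.85849199060266 r 0.26100087976693737
```

```bash
python3 -m inch '-0.025 0.027 0.01 0 0 -0.016 1;-0.025 0.027 0.01 0 0 -0.016 1;-0.025 0.027 0.015 0 0 -0.016 1;-0.02 0.02 0.02 0 0 -0.016 1;-0.005 0.005 0.025 0 0 0 1;0 0 0.02 0 0 0 1;0 0 0 0 0 0 1'
python3 -c "
from g import *
cv2.imwrite('pics/t1.png',cv2.resize(grab_frame('top')[150:400,300:520],None,fx=2.4,fy=2.4))
cv2.imwrite('pics/s1.png',cv2.resize(grab_frame('scene')[220:420,180:440],None,fx=3,fy=3))
go(0,.075)"
```

```text
time: 1.52
tool_pos: [0.4393, 0.1156, 0.126]
tool_rot: [-0.003, 0.798, 0.602, -0.004]
contact_force: [-0.0, 0.9, 0.5]
gripper_width: 0.001
t 1.6167 pos [0.4419 0.1167 0.1306] F [-1.1  0.7  0.3] w 0.002
target [0.4412 0.114  0.075 ] d tool [-0.0028  0.0002  0.0556] rot [-0.002  0.001 -0.001]
table angle of tool -1.161607609989403 r 0.1380886745419066
```

View pics/s1.png

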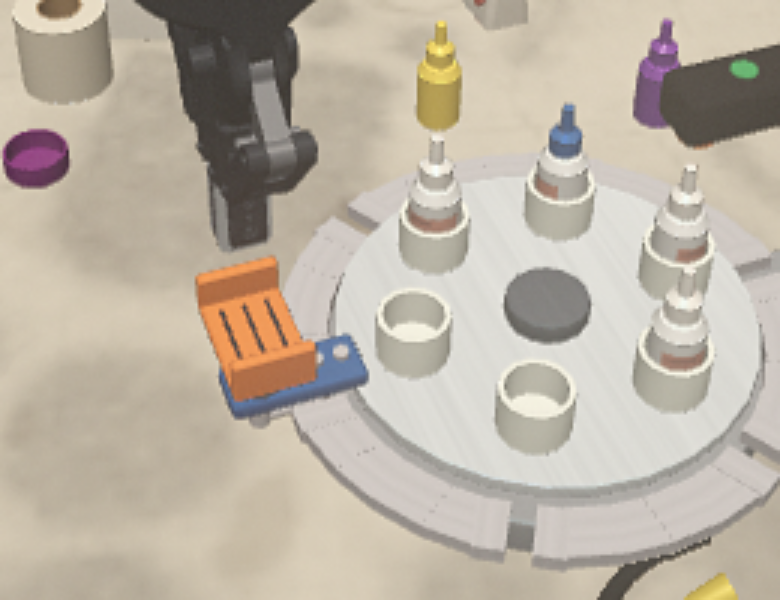

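View pics/t1.png

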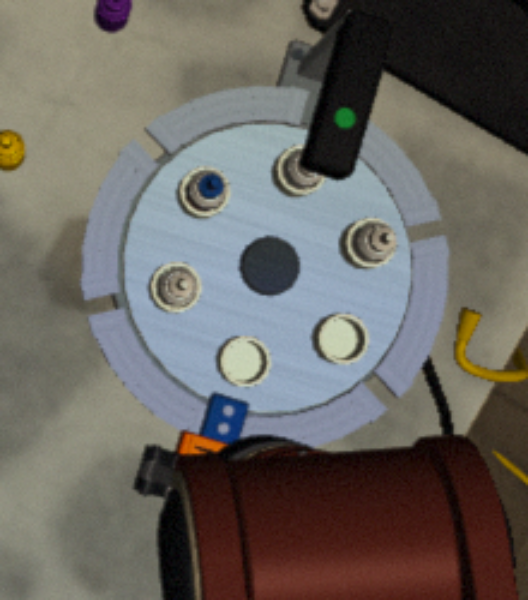

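The scene crop shows the fingertips hanging above the pad, tip at about (245,245) in the crop, and the pad well visible. The top view is mostly hidden by the arm. I'll check the tip projection against the pad, then go down.

```bash
python3 -c "
from g import *
s=state(); print(s['tool_pos'],w2px('scene',s['tool_pos'])*3-[540,660])
a=Y+np.pi
u=np.array([-np.cos(a),-np.sin(a),0]);t=np.array([-np.sin(a),np.cos(a),0]);c=np.array([A[0]+.138*np.cos(a),A[1]+.138*np.sin(a),0])
for i in(-18,18):
  for j in(-29,-23,23,29):
    print(i,j,(w2px('scene',c+u*i/1e3+t*j/1e3+[0,0,.089])*3-[540,660]).round(0))
"
python3 -m inch '-0.0028 0 0.02 0 0 0 1;0 0 0.015 0 0 0 1;0 0 0.01 0 0 0 1;0 0 0 0 0 0 1'
```

```text
[0.44188746 0.11668406 0.13060914] [243.21214615 230.09641533]
-18 -29 [189. 272.]
-18 -23 [193. 282.]
-18 23 [223. 358.]
-18 29 [227. 369.]
18 -29 [270. 252.]
18 -23 [274. 261.]
18 23 [308. 335.]
18 29 [313. 345.]
time: 1.95
tool_pos: [0.441, 0.1145, 0.0855]
tool_rot: [-0.001, 0.797, 0.604, -0.001]
contact_force: [-0.7, -0.6, -1.2]
gripper_width: -0.004
```

```bash
python3 -m inch '0 0 0.01 0 0 0 1;0 0 0.006 0 0 0 1;0 0 0.006 0 0 0 1;0 0 0.002 0 0 0 1;0 0 0 0 0 0 1'
python3 -c "
from g import *
cv2.imwrite('pics/s2.png',cv2.resize(grab_frame('scene')[220:420,180:440],None,fx=3,fy=3))
go(0,.062)"
```

```text
time: 2.37
tool_pos: [0.4432, 0.1143, 0.0634]
tool_rot: [0.001, 0.798, 0.603, 0.001]
contact_force: [-1.0, 0.8, 6.8]
gripper_width: 0.0
t 2.4167 pos [0.4432 0.1144 0.0637] F [-1.1  0.7  5.7] w 0.001
target [0.4412 0.114  0.062 ] d tool [-0.0009 -0.0018  0.0017] rot [ 0.002 -0.001 -0.001]
table angle of tool -0.3847998154375887 r 0.13617643570644103
```

View pics/s2.png

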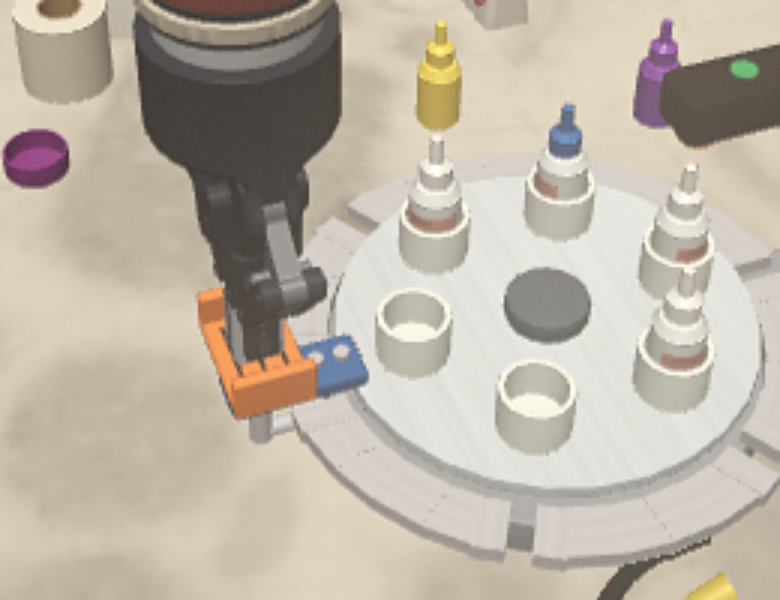

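Plunger pressed: the pad is visibly down, force is about 6 N and the table has not turned. Next I press 2 mm deeper and turn clockwise along the arc.

```bash
python3 -m inch '0 0 0.002 0 0 0 1;0.0071 0.0002 0 0 0 0.0524 1;0.0071 0.0002 0 0 0 0.0524 1;0.0071 0.0002 0 0 0 0.0524 1;0.0071 0.0002 0 0 0 0.0524 1;0.0071 0.0002 0 0 0 0.0524 1;0.0071 0.0002 0 0 0 0.0524 1;0.0071 0.0002 0 0 0 0.0524 1'
python3 -c "
from g import *
cv2.imwrite('pics/s3.png',cv2.resize(grab_frame('scene')[220:420,180:440],None,fx=3,fy=3))
go(-.367,.062)"
```

```text
time: 3.08
tool_pos: [0.4657, 0.1587, 0.0621]
tool_rot: [0.001, 0.895, 0.447, 0.001]
contact_force: [0.3, -1.9, 7.1]
gripper_width: -0.002
t 3.1333 pos [0.4663 0.1596 0.0624] F [1.  1.4 7.3] w -0.0
target [0.4635 0.1591 0.062 ] d tool [-0.0021 -0.002   0.0004] rot [ 0.003 -0.003 -0.005]
table angle of tool -21.908818212453355 r 0.1360014928419291
```

View pics/s3.png

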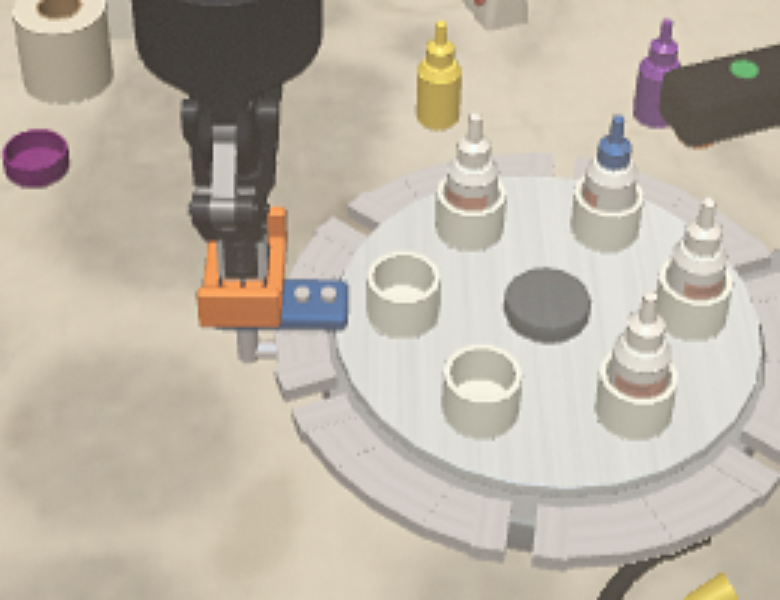

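The scene shows the table turning clockwise with the blue bottle moving towards the head. Continue.

```bash
python3 -m inch '0.0071 0.0002 0 0 0 0.0524 1;0.0071 0.0002 0 0 0 0.0524 1;0.0071 0.0002 0 0 0 0.0524 1;0.0071 0.0002 0 0 0 0.0524 1;0.0071 0.0002 0 0 0 0.0524 1;0.0071 0.0002 0 0 0 0.0524 1;0.0071 0.0002 0 0 0 0.0524 1;0 0 0 0 0 0 1'
python3 -c "
from g import *
f=grab_frame('scene')
cv2.imwrite('pics/s4.png',cv2.resize(f[200:400,180:440],None,fx=3,fy=3))
f=grab_frame('top')
cv2.imwrite('pics/t4.png',cv2.resize(f[150:400,300:520],None,fx=2.4,fy=2.4))
go(-.733,.062)"
```

```text
time: 3.8
tool_pos: [0.5031, 0.1927, 0.0626]
tool_rot: [0.0, 0.961, 0.276, 0.003]
contact_force: [1.2, 1.0, 6.8]
gripper_width: -0.0
t 3.9 pos [0.5028 0.1925 0.0626] F [1.4 0.8 7.7] w 0.004
target [0.5004 0.1932 0.062 ] d tool [-0.0017 -0.0019  0.0006] rot [ 0.002 -0.005 -0.001]
table angle of tool -42.69742562352019 r 0.13608541884107325
```

View pics/s4.png

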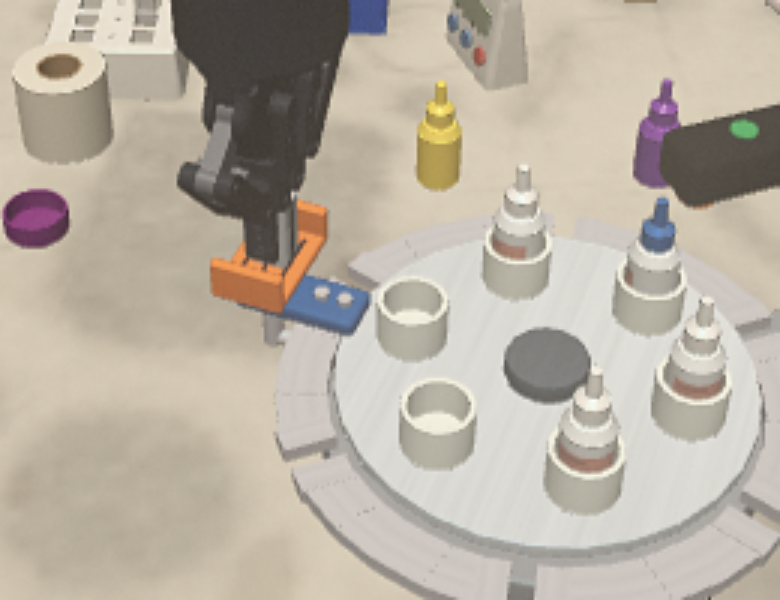

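View pics/t4.png

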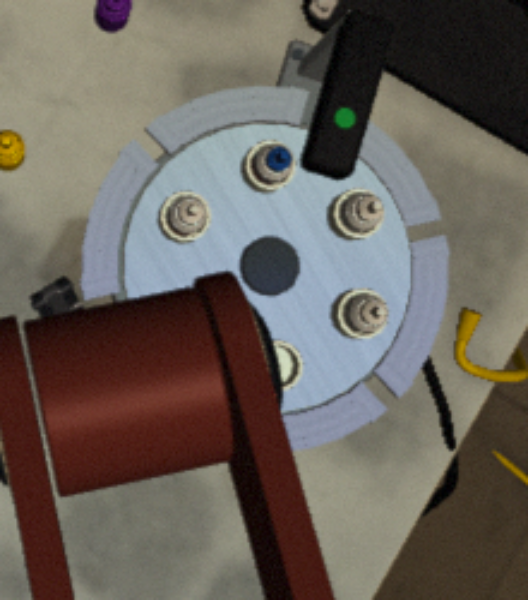

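```bash
python3 - <<'E'
from g import *
from scipy.optimize import least_squares
T0=np.array([(243,361),(175,288),(204,192),(298,171),(370,243),(341,339)])/2.4+[300,150]
T=np.array([(185,217),(269,165),(358,214),(361,314)])/2.4+[300,150]
def ang(pts,ks):
    w=np.array([px2w("top",u,v,.061)[:2] for u,v in pts])-[.5739,.0771]
    a=np.degrees(np.arctan2(w[:,1],w[:,0])-np.pi+np.array(ks)*np.pi/3); return (a+180)%360-180
print(ang(T0,range(6)),ang(T,[1,2,3,4]), ang(T,[1,2,3,4]).mean()-ang(T0,range(6)).mean())
E
```

```text
[-16.47018237 -15.71274013 -16.39406169 -15.06339467 -16.01761834
 -16.0566249 ] [-58.02468626 -57.97711078 -58.24129556 -57.59857181] -42.00797908466248
```

Table measured at -42°, so there is no slip against the fingers. I'll go another 12° pressed, then ease up so the plunger rides under the ring.

```bash
python3 -m inch '0.0071 0.0002 0 0 0 0.0524 1;0.0071 0.0002 0 0 0 0.0524 1;0.0071 0.0002 0 0 0 0.0524 1;0.0071 0.0002 0 0 0 0.0524 1;0 0 0 0 0 0 1;0 0 -0.003 0 0 0 1;0 0 -0.003 0 0 0 1;0 0 0 0 0 0 1'
python3 -c "
from g import *
f=grab_frame('scene')
cv2.imwrite('pics/s5.png',cv2.resize(f[200:400,180:440],None,fx=3,fy=3))
f=grab_frame('top')
cv2.imwrite('pics/t5.png',cv2.resize(f[150:400,300:520],None,fx=2.4,fy=2.4))
go(-.942,.068)"
```

```text
time: 4.57
tool_pos: [0.5264, 0.2044, 0.067]
tool_rot: [-0.0, 0.985, 0.175, 0.001]
contact_force: [-0.2, 0.4, 0.2]
gripper_width: -0.002
t 4.6667 pos [0.5258 0.2042 0.0662] F [-0.8  0.1  3.9] w -0.005
target [0.5262 0.206  0.068 ] d tool [ 0.001  -0.0015 -0.0018] rot [ 0.     0.    -0.002]
table angle of tool -53.54792418355373 r 0.13652703338645258
```

View pics/s5.png

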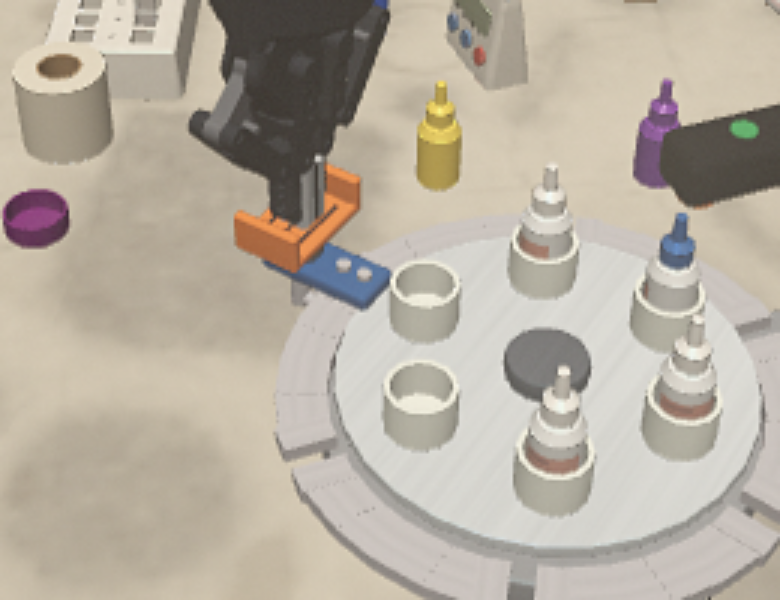

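View pics/t5.png

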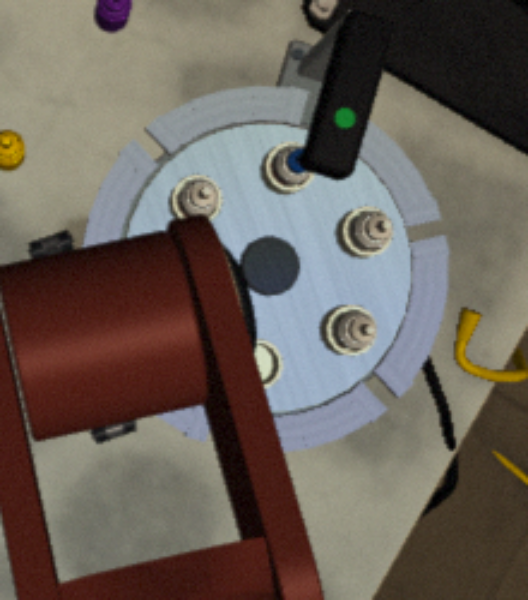

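Plunger riding free and the table is at about -54°. Raise slightly and push the end wall gently until it snaps in.

```bash
python3 -m inch '0.001 0 -0.002 0 0 0 1;0.003 0 0 0 0 0 1;0.003 0 0 0 0 0 1;0.002 0 0 0 0 0.01 1;0.002 0 0 0 0 0.015 1;0.002 0 0 0 0 0.015 1;0.002 0 0 0 0 0.015 1;0.002 0 0 0 0 0.015 1'
python3 -c "
from g import *
f=grab_frame('scene')
cv2.imwrite('pics/s6.png',cv2.resize(f[200:400,180:440],None,fx=3,fy=3))
go(-1.047,.068)"
```

```text
time: 5.33
tool_pos: [0.5413, 0.2096, 0.0678]
tool_rot: [0.0, 0.99, 0.14, -0.001]
contact_force: [-3.2, -2.8, 1.1]
gripper_width: -0.001
t 5.3833 pos [0.5418 0.2097 0.0679] F [-2.3 -2.3  0.8] w -0.002
target [0.54   0.2103 0.068 ] d tool [-0.0015 -0.001  -0.0001] rot [0.    0.001 0.031]
table angle of tool -60.63245283065646 r 0.13702559855774396
```

View pics/s6.png

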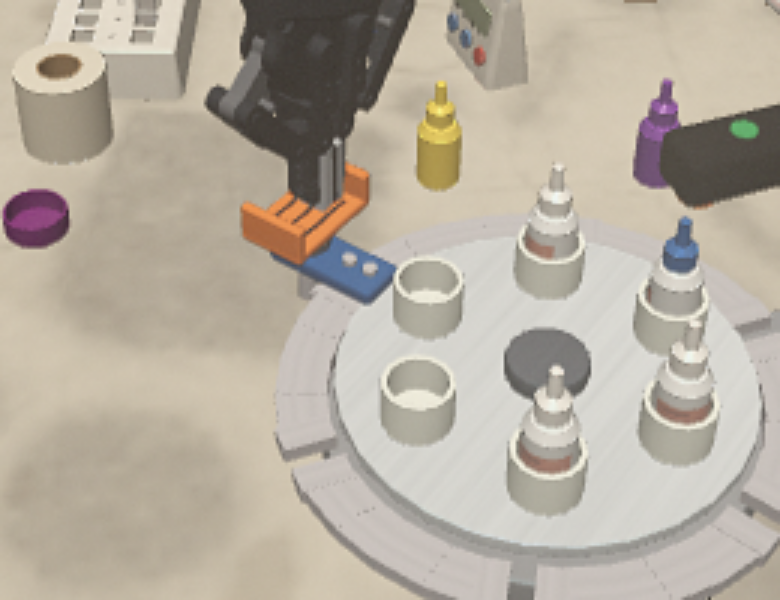

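Fingers are now against the leading end and pushing the table. Continue in small steps.

```bash
for i in 1; do python3 -m inch '0.002 0 0 0 0 0.015 1;0.002 0 0 0 0 0.015 1;0.002 0 0 0 0 0.015 1'; python3 -m inch '0.001 0 0 0 0 0.007 1;0.001 0 0 0 0 0.007 1'; done
python3 -c "
from g import *
f=grab_frame('scene')
cv2.imwrite('pics/s7.png',cv2.resize(f[200:400,180:440],None,fx=3,fy=3))
go(-1.047,.068)"
```

```text
time: 5.63
tool_pos: [0.5483, 0.2116, 0.0686]
tool_rot: [-0.0, 0.993, 0.117, 0.001]
contact_force: [-2.0, -1.5, 3.6]
gripper_width: 0.003
time: 5.8
tool_pos: [0.5512, 0.2122, 0.0699]
tool_rot: [-0.0, 0.994, 0.111, 0.002]
contact_force: [-0.9, -1.3, 4.3]
gripper_width: 0.002
t 5.85 pos [0.5513 0.2122 0.0698] F [ 0.5 -1.2  4.6] w 0.001
target [0.54   0.2103 0.068 ] d tool [-0.0114 -0.0006  0.0018] rot [ 0.    -0.004 -0.027]
table angle of tool -64.75070306963653 r 0.13761373006502195
```

View pics/s7.png

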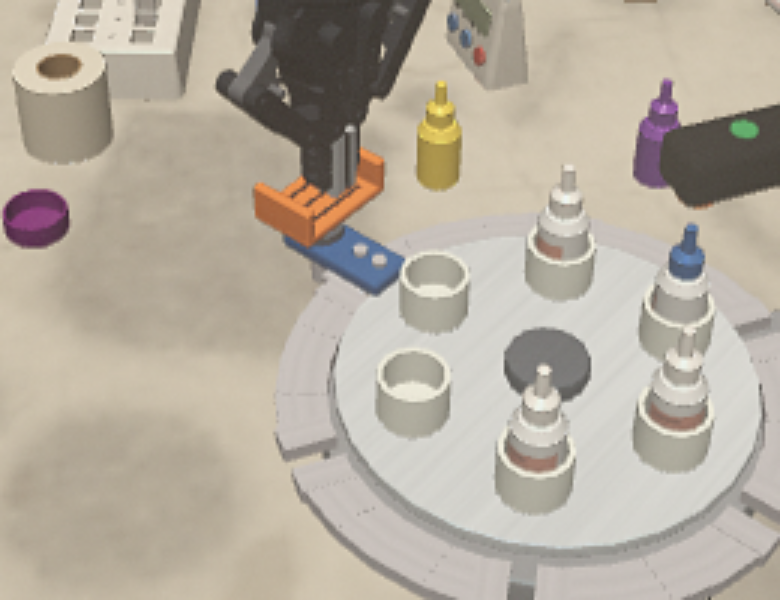

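An upward force of 4.5 N appeared at z=0.070, above the 0.066 riding height, so the pad has sprung up under the fingers. Back off the end wall a little, lift straight up and look.

```bash
python3 -m inch '-0.003 0 -0.002 0 0 0 1;0 0 -0.006 0 0 0 1;0 0 -0.015 0 0 0 1;0 0 -0.03 0 0 0 1;0 0 -0.04 0 0 0 1;0.02 -0.03 -0.02 0 0 0 1;0.02 -0.03 0 0 0 0 1;0 -0.03 0 0 0 0 1;0 0 0 0 0 0 1'
python3 -c "
from g import *
f=grab_frame('scene')
cv2.imwrite('pics/s8.png',cv2.resize(f[200:400,180:440],None,fx=3,fy=3))
f=grab_frame('top')
cv2.imwrite('pics/t8.png',cv2.resize(f[150:400,270:520],None,fx=2.4,fy=2.4))
go(-1.047,.068)"
```

```text
time: 6.6
tool_pos: [0.5646, 0.3122, 0.1816]
tool_rot: [-0.001, 0.994, 0.113, -0.0]
contact_force: [0.2, -1.1, -0.4]
gripper_width: -0.004
t 6.7 pos [0.5647 0.3086 0.1805] F [-0.1  0.1  0.1] w 0.001
target [0.54   0.2103 0.068 ] d tool [-0.0458  0.0903  0.1126] rot [ 0.     0.002 -0.024]
table angle of tool -71.95086091051166 r 0.23226799310959836
```

View pics/s8.png

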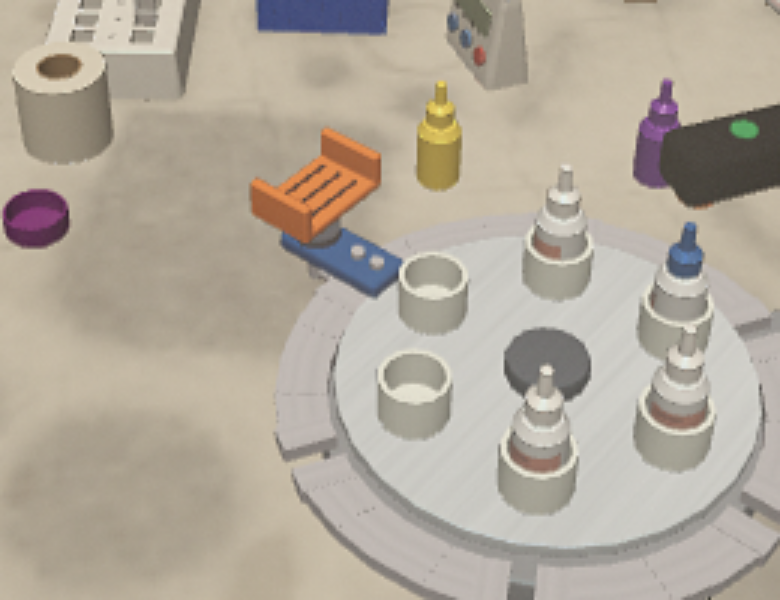

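View pics/t8.png

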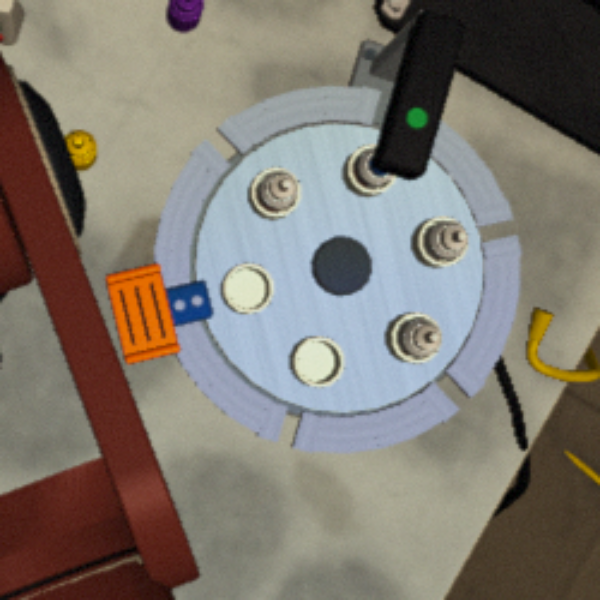

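```bash
python3 - <<'E'
from g import *
T0=np.array([(243,361),(175,288),(204,192),(370,243),(341,339)])/2.4+[300,150]
T=np.array([(317,361),(247,289),(276,192),(442,242),(414,338)])/2.4+[270,150]
print("cup shift px",(T-T0).round(1).tolist())
f=grab_frame("scene"); s0=cv2.imread("pics/scene0.png")
a=Y+np.pi-np.pi/3
u=np.array([-np.cos(a),-np.sin(a),0]);t=np.array([-np.sin(a),np.cos(a),0]);c=np.array([A[0]+.138*np.cos(a),A[1]+.138*np.sin(a),0])
for z in(.089,.081):
  print(z,[(w2px('scene',c+u*i/1e3+t*j/1e3+[0,0,z])*3-[540,600]).round(0).tolist() for i,j in((-18,29),(18,29),(-18,-29),(18,-29))])
d=cv2.absdiff(f,s0).max(2)
for n,(x,y,w,h) in dict(roll=(183,212,36,42),cap=(178,260,28,24),timer=(326,180,32,52)).items(): print(n,d[y:y+h,x:x+w].mean())
E
```

```text
cup shift px [[0.8, 0.0], [0.0, 0.4], [0.0, 0.0], [0.0, -0.4], [0.4, -0.4]]
0.089 [[245.0, 178.0], [302.0, 209.0], [325.0, 122.0], [380.0, 150.0]]
0.081 [[246.0, 191.0], [302.0, 222.0], [325.0, 134.0], [380.0, 163.0]]
roll 4.338624338624339
cap 4.206845238095238
timer 4.487980769230769
```

The cup pattern coincides with the starting one to within 1 px, so the table is exactly one hole on. The pad's corners match the fully-up height, and the bystanders are unchanged.

```bash
python3 -c "
from plant import *
print(job_done())"
```

```text
the job is handed in; nothing more can be done
None
```

The blue-topped bottle is now under the read head, and the job was handed in at about 6.8 s; the hand-in itself reports no verdict.

I pressed the orange plunger with the shut fingertips (6–7 N) and turned the table clockwise. At about -54° I eased up and pushed the pad's end wall until the plunger sprang into the next hole. I then lifted straight up and moved clear.

**Last checks:**
- **Table:** the cups lie within 1 px of their starting pattern, so the table moved one hole. In the top picture the blue bottle's cup is under the head.
- **Plunger:** the pad's corners fit the fully-up height. A 2 px offset in the scene camera was there from the start.
- **Surroundings:** all bottles are upright, and the film roll, cap and timer look unchanged in the pictures.
- **Robot:** the measured force is about 0 N and the arm touches nothing.

No check failed. While turning I did not measure the plunger's travel directly: I inferred it from the force, the tip height and the pictures.

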